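# Wedge a spring clip off a bath mixer's pipe

### The arm

A 6-joint arm with a two-finger parallel gripper is mounted at the origin on the work surface. World frame = base frame: x ahead of the robot, y to its left, z up, the work surface at z = 0. Lengths are in m, angles in degrees, forces in N, time in s.
With the tool pointing down it reaches from about 0.3 to 0.875 m from the base axis. Payload 6.4 kg.
Tool frame: the origin (TCP) lies at the centre of the arm's flange, where the gripper is bolted on; the fingertips stand 166 mm ahead of it and the grasp point (between the pads) lies 147 mm ahead of it; z points along the fingers, y is the line along which they close (so a half turn about z gives the same grasp; the last joint's range is limited). The gripper opens to 88 mm and grips with 3 to 60 N. Pads are 18 mm wide; open, the fingers measure 123 mm over their backs; the gripper's body (75 mm by 187 mm) begins 45 mm behind the grasp point.
Start: joints at [-77.424, 10.359, 92.074, -0, 77.567, -11.82], TCP at [0.238, -0.524, 0.405] pointing down, gripper open.
Joint ranges: [-171.53, 171.53], [-51.25, 118.39], [17.06, 147.69], [-65.23, 245.23], [0, 150.52], [-178.68, 178.68]. Speed limits (degrees/s): [147.25, 147.25, 172.46, 180, 180, 180].

### API

Orientations are given as a 3x3 rotation matrix whose columns are the frame's x, y, z axes.
In Python, from workcell import sensors, viewer, r gives the robot as it stands. The module is installed in compiled form; this text tells all that it offers.
- The arm moves only by the shell command python3 -m creep 'ROWS' [OPENING] [FORCE]. ROWS is JSON, a list of rows, each a list of 6 numbers: the shift along the tool's x, y, z normalised to -1 to 1, where 1 is 15 cm, then the turn, a rotation vector about the tool's x, y, z normalised to -1 to 1, where 1 is 60 degrees. In form: [[tx, ty, tz, rx, ry, rz], ...]. A call has 1 to 20 rows; each row is the pose to reach, as a shift and turn from the pose commanded when the call began, along the tool's axes at that moment; what a row does not reach only later rows make up. A row lasts 1/12 s, in which the tool goes at most 41.7 mm and 7.16 degrees, less where a joint would pass 70% of its speed; a pose out of reach is approached as far as the arm can. A call with a number of a shift or a turn outside -1 to 1 is refused whole. A call with a gripper value outside its range is refused whole. OPENING is the gripper's target within -1 to 1 (fully open at 1, half-way at 0, shut at -1), set as the call begins (- or left out, the last holds). The fingers move at their own pace and stop on an object; FORCE is the grip in N (left out, the last holds). Time passes only in rows, so rows that repeat a pose let the fingers close. It gives the time, the measured TCP pose, the force, the opening and the grip force at its end, in the units of the state.
- sensors.get_obs(): the state, without advancing time (a new reading comes with each control period).
- viewer.capture(name): name is "scene" or "top" or "wrist"; returns a dict with "img" (400x640x3 uint8, red, green, blue), "fx", "fy", "cx", "cy" (pixels), "rvec" (rotation vector, rad) and "tvec" (3), from world to camera coordinates, as OpenCV has them. Camera axes: x right, y down, z forward; pixel columns grow to the right and rows downward; lengths in m; the calibration is good to about 2 mm. A picture is of the moment at which its call begins. There is no depth.
- r.hand_in(): hands the job in; it is judged then, once.
The state is a dict: "t": time; "joint_pos": joint angles; "qvel": joint speeds; "effort": joint torques, N m; "eef_pos": TCP position; "tcp_rot": TCP orientation; "force": force on the tool from outside, world axes, zero at the start; "torque": the same for the moment, N m; "gripper_width": finger opening in m; "grasp_force": force on a finger pad.
Only numpy, scipy, OpenCV 4.12 (cv2) and the standard library are available. Lean on these libraries where they do the work, as an engineer would, in place of code of your own. Each camera call takes 0.05 s, during which the arm holds its last target. There are 200 camera calls.

### The job

Draw the orange forked wedge out from under the glass shelf by its fork, put it down flat on the counter clear of the shelf and let go, then take it again by its handle. Slide it under the two feet of the spring clip on the mixer's copper pipe until it has spread the jaws and eased the clip up off the pipe, and let the wedge go there, lying flat; keep your fingers off the clip while it is snapped on. Then lift the clip by its red tab and set it in the blue tray without dropping or flinging it, and leave the other things on the counter where they are.

Things in the scene. Friction and masses are not known exactly. Their poses are not given: they have to be found in the camera images.
- wedge_handle (a point): Centre of the wedge's black handle, 13 mm above the wedge's flat underside. x runs along the handle towards the fork's tips, z up. Handle 110 long (x), 24 wide (y), 26 high. The wedge (about 0.12 kg) lies flat; its handle starts under the glass shelf.
- wedge_fork (a point): Middle of the orange fork's level part, 85 mm in front of wedge_handle, 13.5 mm above the underside. Here two tines, 8 mm wide each and 44 mm clear between, are 27 mm high and level for 36 mm along x; their outer side faces are 60 mm apart (y), to be gripped from above. Starts just outside the shelf.
- wedge: The whole wedge; origin on its underside, 55 mm in front of wedge_handle; axes the same. From x = 0 to 16 mm a bridge, 5 mm high and 60 wide, joins handle and tines. The tines' tops are level from x = 12 to 48 (27 mm high), then slope straight down to 3 mm high at the tips, x = 106 mm.
- shelf_edge (a point): Middle of a fixed glass shelf's front edge, at its top face 48 mm above the counter. x points out of the shelf, away from the robot, the way the wedge comes out. Board 125 deep, 150 wide, 8 thick, underside 40 mm above the counter; aluminium side plates, inner faces at y = +-64 mm; open at the front. The wedge's fork points out.
- shelf_mid (a point): Middle of the space under the shelf, 62 mm behind the front edge, 13 mm above the counter. The wedge is clear of the shelf when the handle's centre is more than 120 mm from here.
- clip_tab (a point): Centre of the red tab on top of the spring clip, 16 (x, along the pipe) by 12 (y) by 24 mm high, to be pinched across y from above; z up. The top of the steel cross-bar below it is 12 mm under this point. The clip's lowest lines, its feet, are 38 mm under it. Clip about 0.09 kg.
- clip: The whole spring clip, 70 wide (y), 16 long; origin on the pipe's axis, 27 mm below clip_tab. At both ends of the cross-bar a leg, y = 19 to 35 mm each side, ends in a red foot, 20 mm long (x), its underside 9 mm above the counter while seated. Between the legs two sprung jaws, 30 mm over their outer faces, snap under the pipe.
- seat (a point): Fixed on the mixer: where clip_tab is while the clip is fully on, 47 mm above the counter. x runs along the pipe from the robot's side to the chrome bar: push the wedge this way, flat on the counter, centred under the pipe. When wedge_fork is below this point (within 10 mm) the clip is eased off.
- mixer: Fixed bath mixer, origin on the counter under seat, axes the same. Copper pipe 18 mm across, axis 20 mm high, with an end rim 24 mm across from x = -15 to -9. Brass stop plate at x = 9 to 13, 32 wide, 45 high. Chrome bar across y, 190 long with its ends, 52 across, from x = 96 mm on.
- jaw_left (a joint): Swing of the clip's left jaw, rad: 0 snapped on the pipe, about 0.12 spread to the pipe's full width, -0.1 when free. Clip, pipe and fork are greased and slide easily (friction about 0.25); unsnapping takes some 10 N of push on the wedge.
- jaw_right (a joint): The same for the right jaw. On the fork's level part the clip stands astride the pipe, upright, about 18 mm higher than seated, and can be lifted straight up.
- tray: Fixed blue open tray for the clip, 140 x 140 mm outside, 22 high, walls and floor 4 mm; origin under its centre.
- shampoo: Bystander, leave alone: orange shampoo bottle, 52 mm across, 170 tall.
- jar: Bystander, leave alone: amber glass jar, 60 across, 60 tall.
- beaker: Bystander, leave alone: white ceramic tooth beaker, 70 across, 95 tall.
- wrench: Bystander, leave alone: steel wrench lying on the counter.
- brush: Bystander, leave alone: hand brush lying on the counter.
- soap: Bystander, leave alone: green bar of soap, 80 x 52 x 26 mm.
There are look-alikes about, which are no part of the job. What is shaped like the wedge but green or yellow is not meant.

How it is judged:
By the outcome, as a careful person would: the job done as asked, in the order asked, and still so for the second after the job is handed in, with the robot touching nothing.
It also fails if it takes over 72 s, if anything falls off the work surface, if the arm or the gripper's body presses on something with over 40 N, if the wrist force passes 120 N, or if a joint passes its speed limit or range.

## Working session

There is one attempt and no reset: what is moved stays moved. The work goes in short steps, Python scripts to look and compute and a shell command to move; the robot and the scene stay as the last step left them, time stands still between calls to the robot, and variables do not carry over. Pictures are saved under pics/ and viewed, at most 10 in all, crops included, and the job is handed in when it is done.

```bash
mkdir -p pics; cat > h.py <<'E'
import numpy as np, cv2
from workcell import sensors, viewer, r
def cap(n,f=None):
    c=viewer.capture(n)
    if f: cv2.imwrite('pics/'+f,c['img'][:,:,::-1])
    return c
def px2w(c,uv,z):
    R=cv2.Rodrigues(np.array(c['rvec'],float))[0];t=np.array(c['tvec'],float).ravel()
    o=-R.T@t
    d=R.T@np.array([(uv[0]-c['cx'])/c['fx'],(uv[1]-c['cy'])/c['fy'],1])
    return o+d*(z-o[2])/d[2]
def w2px(c,p):
    R=cv2.Rodrigues(np.array(c['rvec'],float))[0];t=np.array(c['tvec'],float).ravel()
    q=R@np.array(p)+t
    return np.array([c['fx']*q[0]/q[2]+c['cx'],c['fy']*q[1]/q[2]+c['cy']])
E
python3 - <<'E'
from h import *
import pickle
d={n:cap(n,n+'0.png') for n in('top','scene')}
pickle.dump(d,open('d0.pkl','wb'))
for n in d:
    c=d[n];R=cv2.Rodrigues(np.array(c['rvec'],float))[0];print(n,-R.T@np.array(c['tvec']).ravel(),R.round(2).tolist(),c['fx'])
print(sensors.get_obs())
E
```

```text
top [0.17793181 0.02602594 1.72796173] [[-0.02, -1.0, -0.0], [-0.98, 0.02, -0.19], [0.19, -0.0, -0.98]] 488.2696631383076
scene [ 1.16259142 -0.58842911  0.68438429] [[0.67, 0.74, -0.0], [0.42, -0.39, -0.82], [-0.61, 0.55, -0.57]] 385.6319300433805
{'t': 0.1, 'joint_pos': array([-7.74251236e+01,  1.03971268e+01,  9.21249229e+01, -2.33082919e-03,
        7.75671196e+01, -1.18215767e+01]), 'qvel': array([ 0.04206578, -0.08472199, -0.21228412, -0.1464223 ,  0.00684301,
        0.02160178]), 'effort': array([ 3.59312435e-04, -4.34816587e+01, -3.42696655e+01,  7.04137352e-02,
        3.40338238e-02, -3.60444176e-05]), 'eef_pos': array([ 0.2374507, -0.5234386,  0.4039135]), 'tcp_rot': array([[ 9.10705655e-01,  4.13055767e-01, -3.77603546e-04],
       [ 4.13055845e-01, -9.10704446e-01,  1.51031687e-03],
       [ 2.79959866e-04, -1.53142547e-03, -9.99998788e-01]]), 'force': array([-0.72035152, -0.12607386, -0.16188996]), 'torque': array([ 0.01252231, -0.0161844 , -0.0119841 ]), 'grasp_force': 0.0, 'gripper_width': 0.08781024787356034}
```

View pics/top0.png

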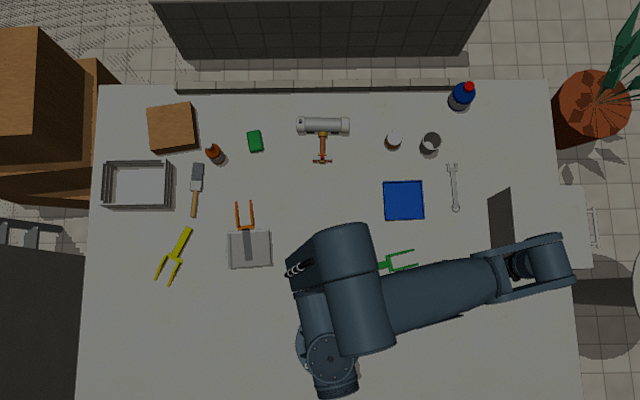

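View pics/scene0.png

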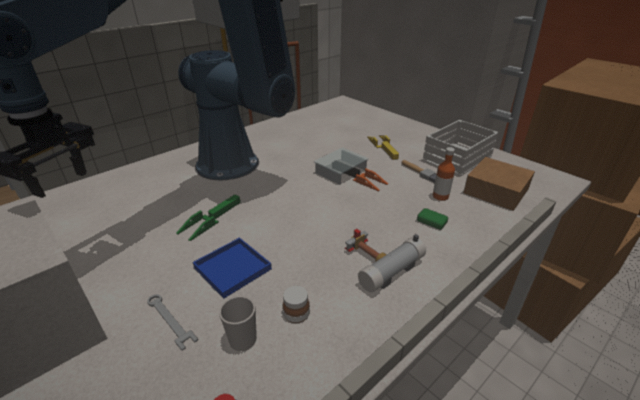

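Top view: the orange fork sits at about (245,215) in front of the glass shelf (250,250). The look-alikes are yellow (175,255) and green (397,260), plus the orange shampoo bottle (214,153). The clip and pipe are at (322,155), the tray at (403,200). I choose the orange fork and check it in one close crop.

```bash
python3 - <<'E'
from h import *
import pickle
d=pickle.load(open('d0.pkl','rb'))
def crop(n,u,v,w,h):
    a=d[n]['img'][v:v+h,u:u+w,::-1]; a=np.clip(a*1.6,0,255).astype(np.uint8)
    return cv2.resize(a,(400,300),interpolation=cv2.INTER_CUBIC)
cv2.imwrite('pics/c1.png',np.vstack([np.hstack([crop('top',210,195,80,60+0),crop('top',285,110,80,60)]),np.hstack([crop('scene',310,140,80,60),crop('scene',335,220,100,75)])]))
c=d['top'];hsv=cv2.cvtColor(c['img'],cv2.COLOR_RGB2HSV)
m=cv2.inRange(hsv,(3,150,60),(20,255,255));n,l,s,ce=cv2.connectedComponentsWithStats(m)
for i in range(1,n):
    if s[i,4]>15: print(s[i],ce[i])
print('seat guess',px2w(c,(322,160),.02),px2w(c,(322,120),.05),'tray',px2w(c,(403.5,200.5),.02),'fork',px2w(c,(245,215),.02),px2w(c,(237,202),.01),px2w(c,(252,201),.01),px2w(c,(249,258),.02))
m=cv2.inRange(hsv,(105,150,60),(125,255,255));n,l,s,ce=cv2.connectedComponentsWithStats(m)
for i in range(1,n):
    if s[i,4]>400:
        print(s[i],ce[i],px2w(c,ce[i],.01)); print(cv2.minAreaRect(np.argwhere(l==i)[:,::-1].astype(np.float32)))
E
```

```text
[17 27 18  2 20] [25.75 27.25]
[82 58 15  7 22] [90.45454545 59.54545455]
[ 559   69   73   69 3331] [592.72590814 105.01380967]
[95 91  2 15 16] [95.875 98.375]
[84 99  9 18 43] [ 87.44186047 108.62790698]
[160 102  30   7  35] [173.62857143 104.45714286]
[147 107  12  43  66] [149.57575758 125.43939394]
[ 83 120   9  13  30] [ 86.53333333 126.56666667]
[ 87 133   7  20  36] [ 91.08333333 143.13888889]
[320 136   5  19  74] [321.71621622 145.2027027 ]
[205 144  15  14 114] [212.68421053 151.29824561]
[ 82 149  10  16  67] [ 87.07462687 156.25373134]
[ 46 163   6   9  20] [ 48.1  166.55]
[ 53 163  11   8  29] [ 58.86206897 166.44827586]
[ 64 162  12   4  18] [ 70.         163.16666667]
[ 19 164  28   9  98] [ 32.28571429 167.8877551 ]
[  3 166  13   7  32] [  9.125  169.1875]
[ 83 189   7   7  22] [ 86.90909091 191.86363636]
[ 55 191  19   8  57] [ 64.56140351 194.29824561]
[ 43 193  11   4  16] [ 47.6875 194.0625]
[235 200  19  31 175] [243.93714286 218.02857143]
seat guess [0.63566347 0.01020044 0.02      ] [0.77670332 0.00799332 0.05      ] tray [ 0.48243651 -0.27693297  0.02      ] fork [0.43919584 0.28565339 0.02      ] [0.48812334 0.31640781 0.01      ] [0.4909127  0.26284465 0.01      ] [0.28798439 0.26967826 0.02      ]
[ 383  180   41   40 1439] [403.03752606 200.18207088] [ 0.48539961 -0.27711018  0.01      ]
((403.0862121582031, 199.96551513671875), (38.34547805786133, 39.4024772644043), 86.633544921875)
```

View pics/c1.png

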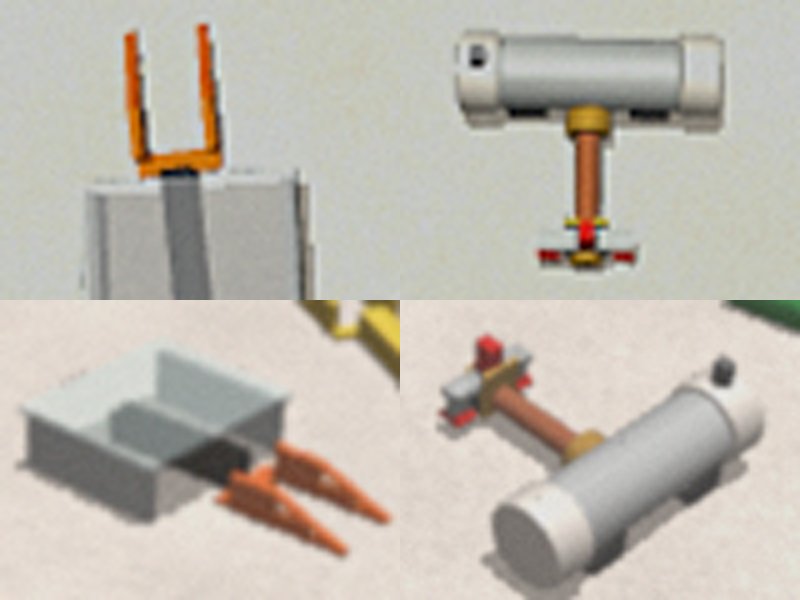

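The crop confirms the orange fork in front of the glass shelf. The clip, with its red tab, sits on the pipe at about (322,156) in the top view. I'll move towards it with the wrist camera.

```bash

python3 -m creep '[[1,-0.7,0,0,0,0],[1,-0.7,0,0,0,0],[1,-0.7,0,0,0,0],[1,-0.7,0,0,0,0],[1,-0.7,0,0,0,0]]' 1 20 
python3 -m creep '[[1,-0.7,0,0,0,0],[1,-0.7,0,0,0,0],[1,-0.7,0,0,0,0],[1,-0.7,0,0,0,0],[1,-0.7,0,0,0,0]]' >/dev/null
python3 -m creep '[[1,-0.7,0,0,0,0.2],[1,-0.7,0,0,0,0.4],[1,-0.7,0,0,0,0.4],[1,-0.7,0,0,0,0.4],[1,-0.7,0,0,0,0.4],[1,-0.7,0,0,0,0.4],[1,-0.7,0,0,0,0.4],[1,-0.7,0,0,0,0.4]]' 
python3 - <<'E'
from h import *
import pickle
c=cap('wrist','w1.png');pickle.dump(c,open('w1.pkl','wb'))
R=cv2.Rodrigues(np.array(c['rvec'],float))[0];print(-R.T@np.array(c['tvec']).ravel(),R.round(2).tolist(),c['fx'])
print(w2px(c,(.635,.01,.02)),sensors.get_obs()['eef_pos'])
E
```

```text
t: 0.52
eef_pos: [0.3322, -0.3622, 0.4041]
tcp_rot: [[0.91, 0.415, 0.0], [0.415, -0.91, 0.003], [0.001, -0.002, -1.0]]
force: [0.6, -0.7, 0.2]
gripper_width: 0.0882
grasp_force: 0.0
t: 1.6
eef_pos: [0.517, -0.0509, 0.4042]
tcp_rot: [[1.0, 0.008, -0.001], [0.008, -1.0, -0.0], [-0.001, 0.0, -1.0]]
force: [-0.9, 0.0, -0.6]
gripper_width: 0.0881
grasp_force: 0.0
[ 0.59546204 -0.04910425  0.38341387] [[0.01, -1.0, 0.0], [-0.95, -0.01, 0.31], [-0.31, -0.0, -0.95]] 334.1777248474601
[259.48496088  51.69758639] [ 0.51684498 -0.05150428  0.40432754]
```

View pics/w1.png

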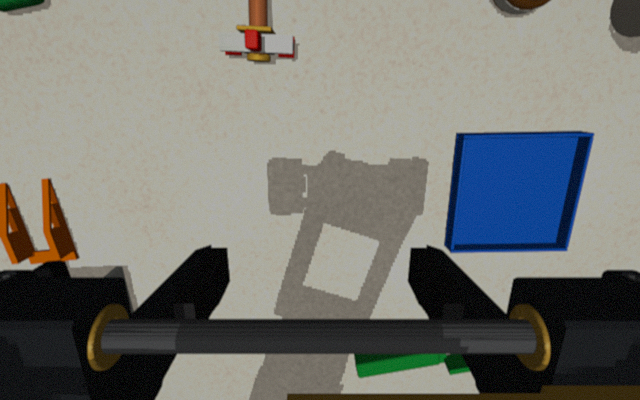

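Wrist view: clip at about (252,40), stop plate behind it, tray centre about (518,192), fork at the left edge, tips (6,184) and (47,180). I'll take closer views of the clip and the fork.

```bash

python3 -m creep '[[0.4,-0.4,0.4,0,0,0],[0.4,-0.4,0.4,0,0,0],[0.4,-0.4,0.4,0,0,0],[0.4,-0.4,0.4,0,0,0],[0.4,-0.4,0.4,0,0,0],[0.4,-0.4,0.4,0,0,0]]' |head -2
python3 - <<'E'
from h import *
import pickle
c=cap('wrist','w2.png');pickle.dump(c,open('w2.pkl','wb'))
E
python3 -m creep '[[-0.8,-0.9,0,0,0,0],[-0.8,-0.9,0,0,0,0],[-0.8,-0.9,0,0,0,0],[-0.8,-0.9,0,0,0,0],[-0.8,-0.9,0,0,0,0]]' |head -2
python3 -m creep '[[-0.3,-0.93,0,0,0,-0.117],[-0.3,-0.93,0,0,0,-0.117],[-0.3,-0.93,0,0,0,-0.117],[-0.3,-0.93,0,0,0,-0.117],[-0.3,-0.93,0,0,0,-0.117],[-0.3,-0.93,0,0,0,-0.117],[-0.3,-0.93,0,0,0,-0.117]]'
python3 - <<'E'
from h import *
import pickle
c=cap('wrist','w3.png');pickle.dump(c,open('w3.pkl','wb'))
a=cv2.imread('pics/w2.png');b=cv2.imread('pics/w3.png')
A=cv2.resize(a[0:150,160:480],(800,375))[:300]; 
B=cv2.resize(b[0:300,0:640],(640,300)); B=np.hstack([B,np.zeros((300,160,3),np.uint8)])
cv2.imwrite('pics/c2.png',np.vstack([A,B]))
E
```

```text
t: 2.15
eef_pos: [0.5765, 0.008, 0.3453]
t: 2.62
eef_pos: [0.4525, 0.1453, 0.3455]
t: 3.2
eef_pos: [0.4105, 0.2818, 0.3454]
tcp_rot: [[0.992, 0.128, 0.001], [0.128, -0.992, -0.0], [0.001, 0.0, -1.0]]
force: [-0.1, -0.8, 0.0]
gripper_width: 0.0882
grasp_force: 0.0
```

View pics/c2.png

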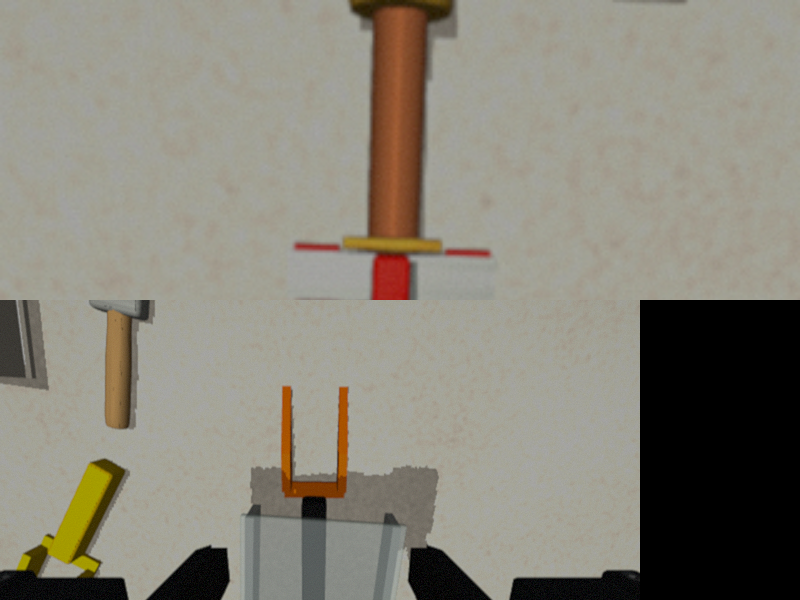

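Clip view: tab around raw (316,112), stop plate (317,97). Fork view: tips (287,87) and (344,87), bridge rear at row 197, black handle going under the shelf. I'll segment these for numbers.

```bash
python3 - <<'E'
from h import *
import pickle
c=pickle.load(open('w3.pkl','rb'));hsv=cv2.cvtColor(c['img'],cv2.COLOR_RGB2HSV)
m=cv2.inRange(hsv,(5,180,80),(18,255,255));m[:,:240]=0;m[:,400:]=0;m[300:]=0
ys,xs=np.nonzero(m);print('fork bbox',xs.min(),xs.max(),ys.min(),ys.max())
rows={v:(xs[ys==v].min(),xs[ys==v].max()) for v in (ys.min()+1,100,120,140,160,180,190,194,ys.max()-1)};print(rows)
for v in rows:
    l,r_=rows[v]
v=ys.min();l=xs[ys<v+3].min();r_=xs[ys<v+3].max()+1
T=[px2w(c,(l,v),.003),px2w(c,(r_,v),.003)];v=ys.max()
bl,br=xs[ys>v-6].min(),xs[ys>v-6].max()+1
B=[px2w(c,(bl,v+1),.004),px2w(c,(br,v+1),.004)]
print('tips',T,'rear',B,'w',T[0]-T[1],B[0]-B[1])
tm=(T[0]+T[1])/2;bm=(B[0]+B[1])/2;print(tm,bm,np.linalg.norm((tm-bm)[:2]),np.degrees(np.arctan2(*(tm-bm)[1::-1])))
print('edge',px2w(c,(245,515-300),.048),px2w(c,(402,524-300),.048))
c=pickle.load(open('w2.pkl','rb'));hsv=cv2.cvtColor(c['img'],cv2.COLOR_RGB2HSV)
m=cv2.inRange(hsv,(0,170,80),(4,255,255))|cv2.inRange(hsv,(174,170,80),(180,255,255));n,l,s,ce=cv2.connectedComponentsWithStats(m)
for i in range(1,n):
    if s[i,4]>15: print('red',s[i],ce[i])
m=cv2.inRange(hsv,(18,130,60),(28,255,255));n,l,s,ce=cv2.connectedComponentsWithStats(m)
for i in range(1,n):
    if s[i,4]>15: print('brass',s[i],ce[i])
m=cv2.inRange(hsv,(5,100,40),(16,255,255));
for v in (15,45,75,90):
    x=np.nonzero(m[v,280:360])[0];
    if len(x): u=280+x.mean()+.5;print('pipe',v,x.min()+280,x.max()+281,px2w(c,(u,v),.027))
cv2.imwrite('pics/c3.png',cv2.resize(c['img'][60:180,240:400,::-1],(800,600),interpolation=cv2.INTER_CUBIC))
E
```

```text
fork bbox 282 347 87 197
{np.int64(88): (np.int64(283), np.int64(347)), 100: (np.int64(283), np.int64(346)), 120: (np.int64(282), np.int64(346)), 140: (np.int64(282), np.int64(346)), 160: (np.int64(282), np.int64(346)), 180: (np.int64(282), np.int64(345)), 190: (np.int64(282), np.int64(345)), 194: (np.int64(285), np.int64(343)), np.int64(196): (np.int64(285), np.int64(342))}
tips [array([0.4909112 , 0.32591043, 0.003     ]), array([0.49848972, 0.26714696, 0.003     ])] rear [array([0.38605091, 0.31368226, 0.004     ]), array([0.3937499 , 0.25390869, 0.004     ])] w [-0.00757852  0.05876347  0.        ] [-0.007699    0.05977357  0.        ]
[0.49470046 0.2965287  0.003     ] [0.3899004  0.28379547 0.004     ] 0.10557076821465042 6.927490932372664
edge [0.37998879 0.34427965 0.048     ] [0.38929818 0.20538004 0.048     ]
red [279  98  16   2  20] [287.35  98.3 ]
red [339 100  16   2  21] [345.38095238 100.76190476]
red [309 102  15  20 275] [316.07272727 111.60727273]
brass [323   0  18   3  34] [333.11764706   0.61764706]
brass [298  95  38   6 198] [317.10606061  97.36868687]
brass [304 122  25   6 125] [315.872 124.808]
brass [532 310  19  61 410] [543.52439024 341.5902439 ]
brass [ 87 312  18  58 388] [ 93.11082474 343.38402062]
pipe 15 310 331 [0.71493584 0.00812104 0.027     ]
pipe 45 309 329 [0.69317375 0.00919098 0.027     ]
pipe 75 308 328 [0.67029984 0.00989845 0.027     ]
pipe 90 308 327 [0.65841812 0.01026595 0.027     ]
```

View pics/c3.png

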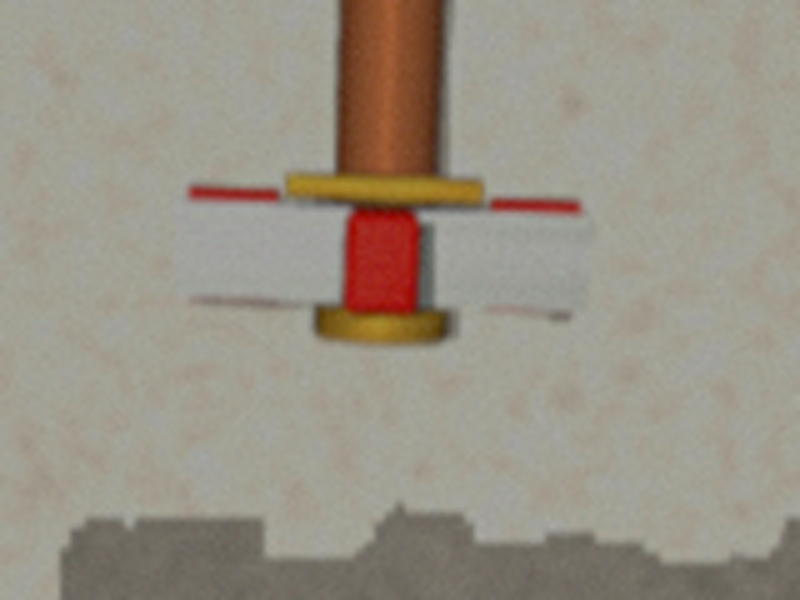

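Fork measured: length 105.6 mm (should be 106), width 59–60 mm (should be 60), yaw 6.9°. The origin is (0.390, 0.284), so wedge_fork is at about (0.420, 0.287). The crop shows the tab, centre raw (316,112), between the rim and the stop plate. Next I'll compute the seat and turn to grip the fork.

```bash
python3 - <<'E'
from h import *
import pickle
c=pickle.load(open('w2.pkl','rb'))
print('tab',px2w(c,(316.5,112),.059),'plate',px2w(c,(317.5,97.8),.045),'rim',px2w(c,(316.4,125.3),.03))
print('feet',px2w(c,(287.5,98.5),.012),px2w(c,(347.5,101),.012))
R=lambda a,b:np.array(a)-b
print('bar corners', [px2w(c,(240+u/5,60+v/5),.035) for u,v in((177,200),(588,213),(180,298),(588,311))])
o=sensors.get_obs();Rt=np.array(o['tcp_rot']);print('grasp->',Rt.T@(np.array([.4197,.2874,.022+.147])-o['eef_pos'])/.15,o['eef_pos'],np.degrees(np.arctan2(Rt[1,0],Rt[0,0])))
E
```

```text
tab [0.6419907  0.01090131 0.059     ] plate [0.65229299 0.0102038  0.045     ] rim [0.62946318 0.01108806 0.03      ]
feet [0.65123933 0.03709882 0.012     ] [ 0.64936664 -0.01663545  0.012     ]
bar corners [array([0.65027616, 0.0451452 , 0.035     ]), array([ 0.64854905, -0.02314228,  0.035     ]), array([0.63443695, 0.04517964, 0.035     ]), array([ 0.63263822, -0.02379005,  0.035     ])]
grasp-> [ 0.06342748 -0.03126153  1.17492353] [0.41066574 0.28155931 0.34522938] 7.319894491025394
```

```bash

python3 -m creep '[[0.063,-0.031,0.3,0,0,0],[0.063,-0.031,0.6,0,0,0],[0.063,-0.031,0.85,0,0,0],[0.063,-0.031,0.95,0,0,0],[0.063,-0.031,0.95,0,0,0],[0.063,-0.031,0.95,0,0,0]]' 1 20 |head -2
python3 -m creep '[[0,0,0.1,0,0,0],[0,0,0.17,0,0,0],[0,0,0.225,0,0,0],[0,0,0.225,0,0,0],[0,0,0.225,0,0,0]]' 
python3 -m creep '[[0,0,0,0,0,0],[0,0,0,0,0,0],[0,0,0,0,0,0],[0,0,0,0,0,0],[0,0,0,0,0,0],[0,0,0,0,0,0],[0,0,0,0,0,0],[0,0,0,0,0,0],[0,0,0,0,0,0],[0,0,0,0,0,0]]' -1 25
```

```text
t: 3.75
eef_pos: [0.4191, 0.2874, 0.2017]
t: 4.17
eef_pos: [0.4189, 0.2886, 0.1689]
tcp_rot: [[0.992, 0.129, 0.0], [0.129, -0.992, 0.0], [0.0, -0.0, -1.0]]
force: [0.0, -0.2, 0.2]
gripper_width: 0.0882
grasp_force: 0.0
t: 5.0
eef_pos: [0.4189, 0.2888, 0.1688]
tcp_rot: [[0.992, 0.129, 0.0], [0.129, -0.992, 0.0], [0.0, -0.0, -1.0]]
force: [-1.2, -0.8, 5.2]
gripper_width: 0.0598
grasp_force: 25.0
```

```bash

python3 -m creep '[[0,0,-0.02,0,0,0],[0.05,0,-0.03,0,0,0],[0.15,0,-0.03,0,0,0],[0.3,0,-0.03,0,0,0],[0.45,0,-0.03,0,0,0],[0.6,0,-0.03,0,0,0],[0.75,0,-0.03,0,0,0],[0.9,0,-0.03,0,0,0],[1,0,-0.03,0,0,0],[1,0,-0.03,0,0,0],[1,0,-0.03,0,0,0]]' -1 40
python3 - <<'E'
from h import *
o=sensors.get_obs();Rt=np.array(o['tcp_rot']);print('->',Rt.T@(np.array([.5315,.0144,.18])-o['eef_pos'])/.15,np.degrees(np.arctan2(Rt[1,0],Rt[0,0])))
c=cap('wrist','w4.png')
E
```

```text
t: 5.92
eef_pos: [0.5678, 0.3078, 0.1724]
tcp_rot: [[0.992, 0.128, -0.001], [0.128, -0.992, -0.0], [-0.001, 0.0, -1.0]]
force: [-0.5, 0.1, -2.1]
gripper_width: 0.0596
grasp_force: 40.0
-> [-0.49128444  1.90857841 -0.05011665] 7.378621492153844
```

View pics/w4.png

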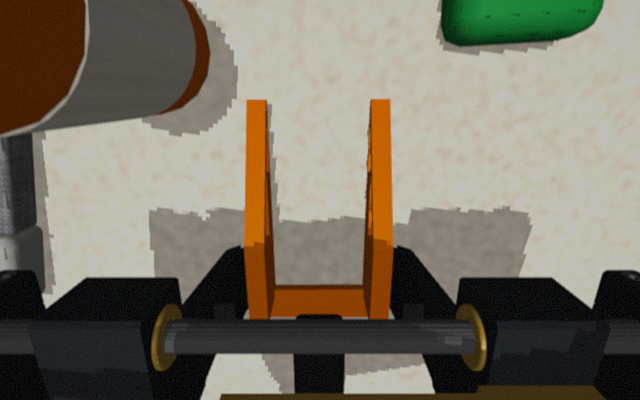

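Fork is held straight between the fingers, tips at (257,100) and (381,100). Soap (520,20) and the bottle are clear. Carrying it to the line in front of the clip.

```bash

python3 -m creep '[[-0.15,0.05,-0.03,0,0,0],[-0.3,0.2,-0.05,0,0,0],[-0.3,0.4,-0.05,0,0,0],[-0.3,0.6,-0.05,0,0,0],[-0.3,0.8,-0.05,0,0,0],[-0.3,0.95,-0.05,0,0,0]]' |head -2
python3 -m creep '[[-0.19,0.2,0,0,0,0.05],[-0.19,0.4,0,0,0,0.1],[-0.19,0.6,0,0,0,0.155],[-0.19,0.8,0,0,0,0.155],[-0.19,0.93,0,0,0,0.155],[-0.19,0.958,0,0,0,0.155],[-0.19,0.958,0,0,0,0.155],[-0.19,0.958,0,0,0,0.155]]'
python3 - <<'E'
from h import *
o=sensors.get_obs();Rt=np.array(o['tcp_rot']);print('->',Rt.T@(np.array([.5315,.0144,.169])-o['eef_pos'])/.15,np.degrees(np.arctan2(Rt[1,0],Rt[0,0])))
E
```

```text
t: 6.47
eef_pos: [0.5398, 0.1594, 0.1804]
t: 7.13
eef_pos: [0.5306, 0.0155, 0.1802]
tcp_rot: [[0.999, -0.033, -0.001], [-0.033, -0.999, 0.001], [-0.001, -0.001, -1.0]]
force: [0.1, -0.2, -1.3]
gripper_width: 0.0597
grasp_force: 40.0
-> [0.00604117 0.00702921 0.07496442] -1.8954216820412901
```

```bash

python3 -m creep '[[0.006,0.007,0.03,0,0,0],[0.006,0.007,0.055,0,0,0],[0.006,0.007,0.073,0,0,0],[0.006,0.007,0.073,0,0,0],[0.006,0.007,0.073,0,0,0]]' 
python3 -m creep '[[0,0,0,0,0,0],[0,0,0,0,0,0],[0,0,0,0,0,0],[0,0,0,0,0,0],[0,0,0,0,0,0],[0,0,0,0,0,0]]' 1 
python3 -m creep '[[0,0,-0.2,0,0,0],[0,0,-0.45,0,0,0],[-0.1,0,-0.7,0,0,0],[-0.3,0,-0.8,0,0,0],[-0.567,0,-0.8,0,0,0],[-0.567,0,-0.8,0,0,0],[-0.567,0,-0.8,0,0,0],[-0.567,0,-0.8,0,0,0]]' 
python3 - <<'E'
from h import *
import pickle
c=cap('wrist','w5.png');pickle.dump(c,open('w5.pkl','wb'))
hsv=cv2.cvtColor(c['img'],cv2.COLOR_RGB2HSV)
m=cv2.inRange(hsv,(5,180,60),(18,255,255));n,l,s,ce=cv2.connectedComponentsWithStats(m)
for i in range(1,n):
    if s[i,4]>60: print(s[i],ce[i])
E
```

```text
t: 7.55
eef_pos: [0.5321, 0.0143, 0.1691]
tcp_rot: [[0.999, -0.032, -0.001], [-0.032, -0.999, 0.0], [-0.001, -0.0, -1.0]]
force: [-0.3, -0.8, -1.2]
gripper_width: 0.0598
grasp_force: 40.0
t: 8.05
eef_pos: [0.5324, 0.0136, 0.1696]
tcp_rot: [[0.999, -0.033, 0.0], [-0.033, -0.999, -0.0], [0.0, 0.0, -1.0]]
force: [0.6, -0.8, 0.0]
gripper_width: 0.0879
grasp_force: 0.0
t: 8.72
eef_pos: [0.4478, 0.0163, 0.29]
tcp_rot: [[0.999, -0.033, 0.002], [-0.033, -0.999, -0.0], [0.002, 0.0, -1.0]]
force: [0.0, -0.3, -0.7]
gripper_width: 0.0884
grasp_force: 0.0
[ 274    0   88  127 4183] [317.28663639  75.78436529]
```

View pics/w5.png

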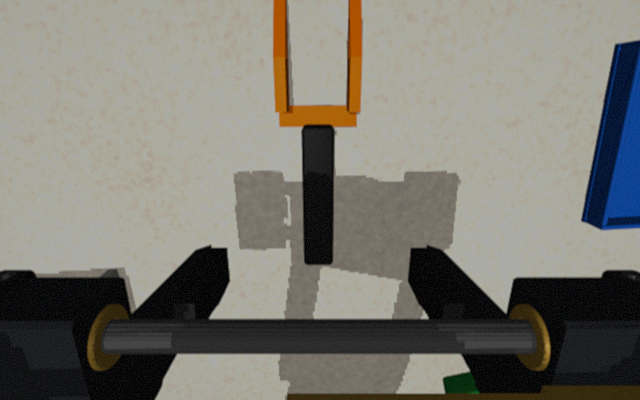

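Wedge lies flat, handle from (318,126) to (318,264), bridge rear corners at (280,127) and (357,127).

```bash
python3 - <<'E'
from h import *
import pickle
c=pickle.load(open('w5.pkl','rb'))
a,b=px2w(c,(280,127),.004),px2w(c,(357.5,127),.004);print(a,b,np.linalg.norm(a-b))
e=px2w(c,(318.3,264),.026);f=px2w(c,(318.3,126.5),.026);print('handle',e,f,np.linalg.norm(e-f),(e+f)/2,np.degrees(np.arctan2(*(f-e)[1::-1])))
o=sensors.get_obs();Rt=np.array(o['tcp_rot'])
for p in((a+b)/2,(e+f)/2):print(Rt.T@(p-o['eef_pos'])*1000)
E
```

```text
[0.50347654 0.04548379 0.004     ] [ 0.50144593 -0.01483271  0.004     ] 0.06035066889151025
handle [0.39531279 0.01929391 0.026     ] [0.50479868 0.01559872 0.026     ] 0.10954822943677199 [0.45005574 0.01744631 0.026     ] -1.9330175015362434
[ 53.49559052  -1.01814512 286.1751368 ]
[  1.09163189  -1.3960521  264.07273238]
```

```bash

python3 -m creep '[[0,-0.006,0.2,0,0,0],[0,-0.006,0.45,0,0,0],[0,-0.006,0.65,0,0,0],[0,-0.006,0.77,0,0,0],[0,-0.006,0.807,0,0,0],[0,-0.006,0.807,0,0,0],[0,-0.006,0.807,0,0,0],[0,-0.006,0.807,0,0,0]]' 1 |head -2
python3 -m creep '[[0,0,0,0,0,0],[0,0,0,0,0,0],[0,0,0,0,0,0],[0,0,0,0,0,0],[0,0,0,0,0,0],[0,0,0,0,0,0],[0,0,0,0,0,0],[0,0,0,0,0,0],[0,0,0,0,0,0],[0,0,0,0,0,0],[0,0,0,0,0,0],[0,0,0,0,0,0]]' -1 40
python3 -m creep '[[0.04,0,0,0,0,0],[0.08,0,0,0,0,0],[0.12,0,0,0,0,0],[0.16,0,0,0,0,0],[0.2,0,0,0,0,0],[0.2,0,0,0,0,0],[0.2,0,0,0,0,0]]'
python3 - <<'E'
from h import *
import pickle
c=cap('wrist','w6.png');s=cap('scene','s6.png');print(sensors.get_obs()['eef_pos'])
S=cv2.resize(s['img'][220:295,335:435,::-1],(800,600))[:,:]
W=c['img'][:,:,::-1]
cv2.imwrite('pics/c6.png',np.vstack([cv2.resize(W[:240],(800,300)),cv2.resize(S,(400,300))[:, :].repeat(2,1)]))
E
```

```text
t: 9.43
eef_pos: [0.4486, 0.0171, 0.1687]
t: 10.43
eef_pos: [0.4474, 0.0173, 0.1685]
tcp_rot: [[0.999, -0.033, -0.0], [-0.033, -0.999, 0.0], [-0.0, -0.0, -1.0]]
force: [0.0, 0.9, 0.5]
gripper_width: 0.0239
grasp_force: 40.0
t: 11.02
eef_pos: [0.478, 0.0163, 0.1685]
tcp_rot: [[0.999, -0.033, 0.001], [-0.033, -0.999, -0.0], [0.001, 0.0, -1.0]]
force: [1.0, 0.2, 1.4]
gripper_width: 0.0234
grasp_force: 40.0
[0.47752901 0.01635428 0.16847045]
```

View pics/c6.png

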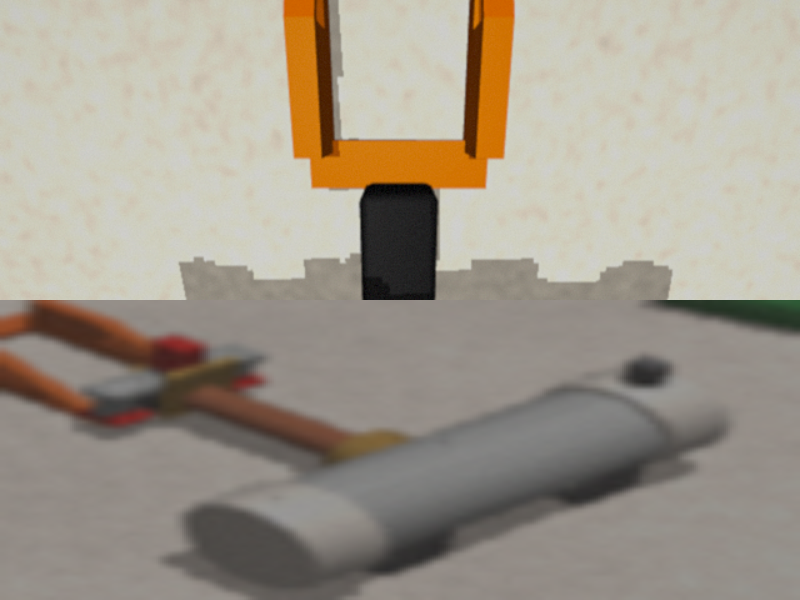

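The tines are aligned and enter under both feet, with one tine seen at about (60,400) reaching the red foot. Pushing slowly.

```bash

python3 -m creep '[[0.03,0,0,0,0,0],[0.06,0,0,0,0,0],[0.09,0,0,0,0,0],[0.12,0,0,0,0,0],[0.15,0,0,0,0,0],[0.18,0,0,0,0,0],[0.21,0,0,0,0,0],[0.24,0,0,0,0,0],[0.26,0,0,0,0,0]]'
python3 -m creep '[[0.03,0,0,0,0,0],[0.06,0,0,0,0,0],[0.09,0,0,0,0,0],[0.12,0,0,0,0,0],[0.15,0,0,0,0,0],[0.18,0,0,0,0,0],[0.21,0,0,0,0,0],[0.24,0,0,0,0,0],[0.26,0,0,0,0,0],[0.26,0,0,0,0,0],[0.26,0,0,0,0,0]]'
python3 - <<'E'
from h import *
c=cap('wrist','w7.png');s=cap('scene','s7.png');print(sensors.get_obs()['eef_pos'])
W=c['img'][:,:,::-1];S=s['img'][220:280,335:415,::-1]
cv2.imwrite('pics/c7.png',np.vstack([cv2.resize(W[:240],(800,300)),np.hstack([cv2.resize(S,(400,300)),np.zeros((300,400,3),np.uint8)])]))
E
```

```text
t: 11.87
eef_pos: [0.5156, 0.0153, 0.1683]
tcp_rot: [[0.999, -0.033, -0.003], [-0.033, -0.999, 0.0], [-0.003, -0.0, -1.0]]
force: [-1.4, 0.7, 2.2]
gripper_width: 0.024
grasp_force: 40.0
t: 12.78
eef_pos: [0.5559, 0.0137, 0.1685]
tcp_rot: [[0.999, -0.033, 0.002], [-0.033, -0.999, -0.0], [0.002, 0.0, -1.0]]
force: [1.4, -0.4, -0.4]
gripper_width: 0.0236
grasp_force: 40.0
[0.5555488  0.0137578  0.16843982]
```

View pics/c7.png

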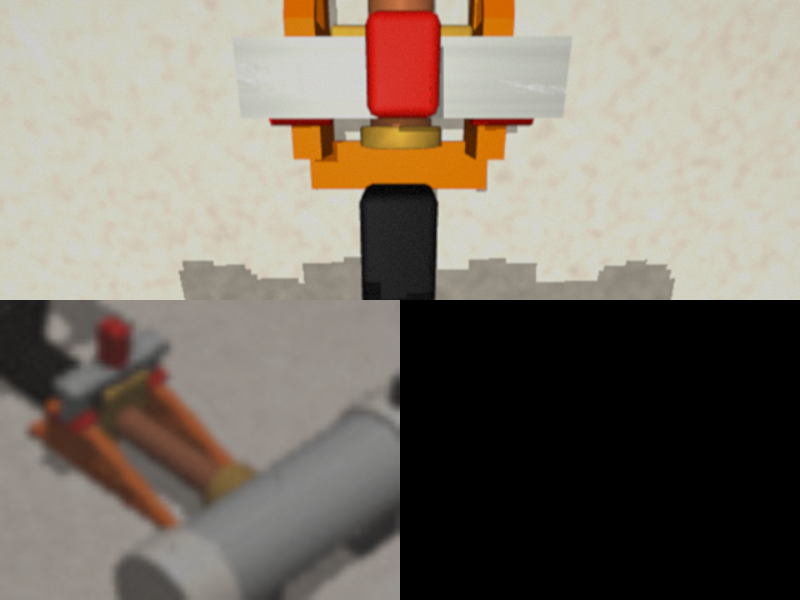

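The clip is up on the level part, upright: bar across the tines, tab raw centre about (323,52). The wedge is flat under it. Releasing and rising; from here on I check by numbers only.

```bash

python3 -m creep '[[0,0,0,0,0,0],[0,0,0,0,0,0],[0,0,0,0,0,0],[0,0,0,0,0,0],[0,0,0,0,0,0],[0,0,0,0,0,0]]' 0.2 |tail -2
python3 -m creep '[[0,0,-0.1,0,0,0],[0,0,-0.3,0,0,0],[0,0,-0.5,0,0,0],[0,0,-0.75,0,0,0],[0,0,-1,0,0,0],[0,0,-1,0,0,0],[0,0,-1,0,0,0],[0,0,-1,0,0,0]]' |head -4
python3 - <<'E'
from h import *
import pickle
o=sensors.get_obs();print(o['eef_pos'],o['force'])
for n in('wrist','scene'):
    c=cap(n,n+'8.png');pickle.dump(c,open(n+'8.pkl','wb'))
    hsv=cv2.cvtColor(c['img'],cv2.COLOR_RGB2HSV)
    m=cv2.inRange(hsv,(0,170,60),(4,255,255))|cv2.inRange(hsv,(174,170,60),(180,255,255));k,l,s,ce=cv2.connectedComponentsWithStats(m)
    for i in range(1,k):
        if s[i,4]>12: print(n,s[i],ce[i],px2w(c,ce[i],.077))
    print('expected tab', w2px(c,(.6415,.0108,.065)),w2px(c,(.6415,.0108,.047)))
    m=cv2.inRange(hsv,(5,180,60),(18,255,255));k,l,s,ce=cv2.connectedComponentsWithStats(m)
    for i in range(1,k):
        if s[i,4]>60: print(n,'orange',s[i],ce[i])
E
```

```text
gripper_width: 0.0527
grasp_force: 0.0
t: 14.05
eef_pos: [0.555, 0.0139, 0.3181]
tcp_rot: [[0.999, -0.033, -0.0], [-0.033, -0.999, 0.0], [-0.0, -0.0, -1.0]]
force: [0.2, 0.0, -0.9]
[0.55499856 0.01386956 0.31811362] [ 2.10808272e-01  7.52191430e-04 -8.94880423e-01]
wrist [312  68  17  26 424] [320.          80.09198113] [0.64170031 0.01121791 0.077     ]
wrist [346  95  19   2  20] [354.55  95.05] [ 0.6321319  -0.01020914  0.077     ]
expected tab [320.56511426  81.12502968] [320.40951291  82.0665984 ]
wrist orange [280   0  12  68 740] [285.29189189  34.70675676]
wrist orange [347   0  11  68 718] [352.20891365  34.29387187]
wrist orange [ 281   95   77   27 1418] [319.17700987 110.40197461]
scene [216 395  18   5  62] [224.83870968 397.4516129 ] [ 0.81146433 -0.48017759  0.077     ]
expected tab [357.16825312 227.23247079] [356.8243389  232.64058616]
```

```bash
python3 - <<'E'
from h import *
import pickle
c=pickle.load(open('scene8.pkl','rb'));hsv=cv2.cvtColor(c['img'],cv2.COLOR_RGB2HSV)
m=cv2.inRange(hsv,(0,120,30),(6,255,255))|cv2.inRange(hsv,(172,120,30),(180,255,255))
k,l,s,ce=cv2.connectedComponentsWithStats(m[200:260,320:400])
for i in range(1,k):
    if s[i,4]>5: print(s[i]+[320,200,0,0,0],ce[i]+[320,200])
w=pickle.load(open('wrist8.pkl','rb'))
print('origin',px2w(w,(319.2,122),.004))
o=sensors.get_obs();Rt=np.array(o['tcp_rot']);print('->',Rt.T@(np.array([.6417,.0110,.074+.147])-o['eef_pos'])/.15)
E
```

```text
[355 224   5   9  40] [357.125 228.   ]
[365 234   3   4   9] [365.77777778 235.11111111]
[345 242  10   5  26] [349.5        243.92307692]
origin [0.61067173 0.01256545 0.004     ]
-> [5.83079241e-01 6.10548254e-04 6.36043883e-01]
```

```bash

python3 -m creep '[[0.2,0,0,0,0,0],[0.4,0,0,0,0,0],[0.55,0,0,0,0,0],[0.583,0,0.1,0,0,0],[0.583,0,0.3,0,0,0],[0.583,0,0.48,0,0,0],[0.583,0,0.57,0,0,0],[0.583,0,0.63,0,0,0],[0.583,0,0.63,0,0,0],[0.583,0,0.63,0,0,0]]' 0.2
python3 -m creep '[[0,0,0,0,0,0],[0,0,0,0,0,0],[0,0,0,0,0,0],[0,0,0,0,0,0],[0,0,0,0,0,0],[0,0,0,0,0,0],[0,0,0,0,0,0],[0,0,0,0,0,0],[0,0,0,0,0,0],[0,0,0,0,0,0],[0,0,0,0,0,0],[0,0,0,0,0,0]]' -1 20
```

```text
t: 14.98
eef_pos: [0.6429, 0.0109, 0.224]
tcp_rot: [[0.999, -0.033, -0.0], [-0.033, -0.999, 0.0], [-0.0, -0.0, -1.0]]
force: [0.3, -0.5, -0.3]
gripper_width: 0.0529
grasp_force: 0.0
t: 15.98
eef_pos: [0.6428, 0.0109, 0.2242]
tcp_rot: [[0.999, -0.033, 0.0], [-0.033, -0.999, 0.0], [0.0, -0.0, -1.0]]
force: [-0.0, 0.1, 3.2]
gripper_width: 0.0117
grasp_force: 20.0
```

```bash

python3 -m creep '[[0,0,-0.03,0,0,0],[0,0,-0.07,0,0,0],[0,0,-0.12,0,0,0],[0,0,-0.2,0,0,0],[0,0,-0.3,0,0,0],[0,0,-0.4,0,0,0],[0,0,-0.5,0,0,0],[0,0,-0.6,0,0,0],[0,0,-0.6,0,0,0],[0,0,-0.6,0,0,0]]' 
python3 - <<'E'
from h import *
import pickle
w=pickle.load(open('w1.pkl','rb'));P=[px2w(w,p,.022) for p in((457,133),(592,132.5),(567,250),(446,250))];print(P,np.mean(P,0))
o=sensors.get_obs();Rt=np.array(o['tcp_rot']);print('->',Rt.T@(np.array([.4845,-.277,.3])-o['eef_pos'])/.15)
for n in('wrist','scene'):
    c=cap(n,n+'9.png');hsv=cv2.cvtColor(c['img'],cv2.COLOR_RGB2HSV)
    m=cv2.inRange(hsv,(0,120,30),(4,255,255))|cv2.inRange(hsv,(172,120,30),(180,255,255));k,l,s,ce=cv2.connectedComponentsWithStats(m)
    for i in range(1,k):
        if s[i,4]>15: print(n,s[i],ce[i])
    m=cv2.inRange(hsv,(5,160,40),(18,255,255));k,l,s,ce=cv2.connectedComponentsWithStats(m)
    for i in range(1,k):
        if s[i,4]>100: print(n,'orange',s[i],ce[i])
    print(w2px(c,(.6415,.0108,.065+.09)), w2px(c,(.61,.012,.004)))
E
```

```text
t: 16.82
eef_pos: [0.6431, 0.0109, 0.3157]
tcp_rot: [[0.999, -0.033, 0.003], [-0.033, -0.999, -0.001], [0.003, 0.0, -1.0]]
force: [0.0, -0.3, 0.1]
gripper_width: 0.0115
grasp_force: 20.0
[array([ 0.55669836, -0.19722461,  0.022     ]), array([ 0.55829396, -0.34105838,  0.022     ]), array([ 0.42029858, -0.34682019,  0.022     ]), array([ 0.41923598, -0.202563  ,  0.022     ])] [ 0.48863172 -0.27191654  0.022     ]
-> [-0.99422867  1.95282992  0.10251796]
wrist [256 224  29  14 402] [269.99253731 230.54975124]
wrist [353 224  29  15 407] [366.80589681 230.69041769]
wrist [ 305  247   28   54 1414] [318.4321075 273.8019802]
wrist orange [ 607   74   33   72 1592] [624.48052764 112.11809045]
wrist orange [ 309   93   22   90 1730] [319.05086705 136.34566474]
wrist orange [ 283  103   72  118 2846] [318.32150387 172.49156711]
wrist orange [309 190  21  18 303] [318.92079208 198.52475248]
[321.13266492 273.22693364] [319.56107979 221.03224602]
scene [360 195   4   9  22] [361.63636364 198.59090909]
scene [215 394  20   6  87] [224.6091954  397.04597701]
scene orange [439 156  15  21 157] [446.91082803 166.84713376]
[358.99934599 198.43819312] [347.94610696 239.36952254]
```

```bash

python3 -m creep '[[-0.1,0.1,0,0,0,0],[-0.22,0.22,0,0,0,0],[-0.36,0.36,0,0,0,0],[-0.5,0.5,0,0,0,0],[-0.64,0.64,0,0,0,0],[-0.78,0.78,0,0,0,0],[-0.9,0.9,0,0,0,0],[-0.978,0.95,0,0,0,0],[-0.978,0.95,0,0,0,0]]' |head -2
python3 -m creep '[[0,0.1,0,0,0,0],[0,0.25,0,0,0,0],[0,0.4,0,0,0,0],[0,0.55,0,0,0,0],[0,0.7,0,0,0,0],[0,0.85,0,0,0,0],[0,0.95,0,0,0,0],[0,0.983,0,0,0,0],[0,0.983,0,0,0,0],[0,0.983,0,0,0,0]]' 
python3 -m creep '[[0,0,0.1,0,0,0],[0,0,0.22,0,0,0],[0,0,0.36,0,0,0],[0,0,0.48,0,0,0],[0,0,0.58,0,0,0],[0,0,0.65,0,0,0],[0,0,0.68,0,0,0],[0,0,0.68,0,0,0],[0,0,0.68,0,0,0]]'
```

```text
t: 17.67
eef_pos: [0.4895, -0.1276, 0.3129]
t: 18.5
eef_pos: [0.4868, -0.2732, 0.3135]
tcp_rot: [[0.999, -0.033, -0.001], [-0.033, -0.999, 0.001], [-0.001, -0.001, -1.0]]
force: [-0.3, -0.1, -0.8]
gripper_width: 0.0119
grasp_force: 20.0
t: 19.25
eef_pos: [0.4869, -0.2738, 0.2125]
tcp_rot: [[0.999, -0.032, 0.0], [-0.032, -0.999, -0.0], [0.0, 0.0, -1.0]]
force: [0.1, 0.0, -0.7]
gripper_width: 0.0119
grasp_force: 20.0
```

```bash

python3 -m creep '[[0,0,0.02,0,0,0],[0,0,0.04,0,0,0],[0,0,0.055,0,0,0],[0,0,0.065,0,0,0],[0,0,0.072,0,0,0],[0,0,0.072,0,0,0],[0,0,0.072,0,0,0]]'
```

```text
t: 19.83
eef_pos: [0.4866, -0.2741, 0.2012]
tcp_rot: [[0.999, -0.033, 0.0], [-0.033, -0.999, -0.0], [0.0, 0.0, -1.0]]
force: [0.0, -0.1, -0.8]
gripper_width: 0.0119
grasp_force: 20.0
```

```bash

python3 -m creep '[[0,0,0.005,0,0,0],[0,0,0.01,0,0,0],[0,0,0.015,0,0,0],[0,0,0.015,0,0,0],[0,0,0.015,0,0,0]]'
```

```text
t: 20.25
eef_pos: [0.4872, -0.2742, 0.2008]
tcp_rot: [[0.999, -0.033, 0.001], [-0.033, -0.999, -0.001], [0.001, 0.001, -1.0]]
force: [-2.9, 4.0, 13.9]
gripper_width: 0.012
grasp_force: 20.0
```

Contact on the tray floor. Easing, releasing, rising.

```bash

python3 -m creep '[[0,0,-0.01,0,0,0],[0,0,-0.01,0,0,0]]' |tail -3
python3 -m creep '[[0,0,0,0,0,0],[0,0,0,0,0,0],[0,0,0,0,0,0],[0,0,0,0,0,0],[0,0,0,0,0,0],[0,0,0,0,0,0]]' 0 |tail -3
python3 -m creep '[[0,0,-0.1,0,0,0],[0,0,-0.25,0,0,0],[0,0,-0.5,0,0,0],[0,0,-0.75,0,0,0],[0,0,-1,0,0,0],[0,0,-1,0,0,0],[0,0,-1,0,0,0],[0,0,-1,0,0,0],[0,0,-1,0,0,0],[0,0,-1,0,0,0]]'
python3 - <<'E'
from h import *
for n in('wrist','top'):
    c=cap(n,n+'10.png');hsv=cv2.cvtColor(c['img'],cv2.COLOR_RGB2HSV)
    m=cv2.inRange(hsv,(0,150,50),(4,255,255))|cv2.inRange(hsv,(172,150,50),(180,255,255));k,l,s,ce=cv2.connectedComponentsWithStats(m)
    for i in range(1,k):
        if s[i,4]>8: print(n,s[i],ce[i])
    m=cv2.inRange(hsv,(5,160,40),(18,255,255));k,l,s,ce=cv2.connectedComponentsWithStats(m)
    for i in range(1,k):
        if s[i,4]>30 and 200<s[i,0]<450: print(n,'orange',s[i],ce[i])
    print('exp tab top, foot L/R',[w2px(c,p).round(1) for p in((.487,-.274,.054),(.487,-.247,.01),(.487,-.301,.01),(.61,.012,.004))])
E
```

```text
force: [0.3, -0.6, 3.9]
gripper_width: 0.0121
grasp_force: 20.0
force: [0.6, 0.0, 0.8]
gripper_width: 0.0437
grasp_force: 0.0
t: 21.75
eef_pos: [0.4861, -0.2737, 0.3485]
tcp_rot: [[0.999, -0.033, -0.003], [-0.033, -0.999, 0.002], [-0.003, -0.002, -1.0]]
force: [-0.4, -0.3, 0.6]
gripper_width: 0.0441
grasp_force: 0.0
wrist [285 168  16   5  79] [292.40506329 170.02531646]
wrist [340 168  16   6  82] [347.56097561 170.19512195]
wrist [314 176  13  22 273] [319.94871795 186.7985348 ]
exp tab top, foot L/R [array([321. , 188.9]), array([293.1, 177.5]), array([348.5, 175.8]), array([-4.8, 50.8])]
top [464  81  10  10  82] [468.67073171  85.58536585]
top orange [320 136   5  18  56] [321.98214286 144.19642857]
top orange [314 140  16  28 146] [321.15068493 157.78082192]
top orange [205 144  16  15 143] [212.96503497 151.46853147]
exp tab top, foot L/R [array([404.2, 197.5]), array([394.6, 199.9]), array([409.7, 199.6]), array([321.6, 168. ])]
```

The clip stands upright in the tray, with tab and feet within a few pixels of prediction. The wedge is still in place (rear row 168, predicted 168). Handing in.

```bash
python3 -c "
from workcell import r
print(r.hand_in())"
```

```text
the job is handed in; nothing more can be done
None
```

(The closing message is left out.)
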